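Hook the dropped collar out from behind the guard

TASK

A steel shaft collar has dropped into the narrow gap between the fence and its clear guard, where a hand cannot go. Take the hooked rod from its stand, feel gently with it which end of the gap is not closed by the stop, draw the collar out through that end and round to the open bench in front of the guard, well clear of it and lying flat. Move the collar only with the rod and never force it; then lay the rod back on its stand.

Things in the scene. Friction and masses are not known exactly. Their poses are not given: they have to be found in the camera images.
- guard: Fixed fence and guard. Origin on the bench, middle of the gap; x points from guard to fence (away from the robot), y along the gap. Gap: 64 mm wide (x -32 to +32), 220 mm long (y -110 to +110), open above, its floor the bench. In front the clear guard panel in a dark frame (x -42 to -32), behind the aluminium fence (x +32 to +66); both 110 mm high.
- gap_left (a point): The gap's left end (y = +110 of the guard) at bench level. One of the two ends, left or right, is closed by a fixed aluminium stop 60 x 20 x 40 mm high, centred 100 mm from the gap's middle (inner face at 90 mm). Which end is not reported: feel for it with the collar, or look. The other end has only a paper-thin strip on the floor, which does not hinder.
- gap_right (a point): The gap's right end (y = -110 of the guard) at bench level; see gap_left.
- collar_c (a point): Centre of the loose steel shaft collar, a plain ring 40 mm outside, 24 mm bore, 14 mm high, about 0.09 kg, lying flat on the bench (centre 7 mm up) in the gap; z along its bore.
- rod_grip (a point): Centre of the hooked rod's handle. x points along the handle to the hook end, z up as it lies on the stand. The wooden handle is a flat bar 115 mm long (x from -65 to +50), 20 mm wide (y) and 30 mm high (z). From its front a steel bar 8 mm thick goes on to x = +70 and there bends straight down (a long downward leg). The rod weighs about 0.16 kg.
- rod_tip (a point): Lower end of the rod's leg (rounded, 8 mm thick): 70 mm ahead of and 160 mm below the handle's centre. It fits loosely into the collar's bore.
- stand: Fixed wooden stand; origin on the bench under the seat, x the way the rod points when it lies there. Two saddles 12 mm thick at x = -42 and +42 carry the handle 170 mm above the bench between flared cheeks 14 mm high, 26 to 34 mm apart; between the saddles the fingers have 72 mm. The foot reaches from x = -77 to +53 and is 70 mm wide.
- stand_seat (a point): Where the handle's centre is when the rod lies on the stand: 185 mm above the bench, half-way between the saddles.
- collar: The same collar as a body; origin at the centre of its underside, z along its bore.
- rod: The hooked rod as a body; origin and axes as rod_grip.

How it is judged:
By the outcome, as a careful person would: the job done as asked, in the order asked, and still so for the second after the job is handed in, with the robot touching nothing.
It also fails if it takes over 67 s, if anything falls off the work surface, if the arm or the gripper's body presses on something with over 40 N, if the wrist force passes 120 N, or if a joint passes its speed limit or range.

ROBOT

A 6-joint arm with a two-finger parallel gripper is mounted at the origin on a cart in front of the work surface, level with it; the furniture and walls round the work are solid. World frame = base frame: x ahead of the robot, y to its left, z up, the work surface at z = 0. Lengths are in m, angles in rad, forces in N, time in s.
With the tool pointing down it reaches from about 0.25 to 0.8 m from the base axis. Payload 8.5 kg.
Tool frame: the origin (TCP) lies on the centre line of the jaws, within the pads' length; the fingertips stand 22 mm ahead of it and the grasp point (between the pads) lies 3 mm ahead of it; z points along the fingers, y is the line along which they close (so a half turn about z gives the same grasp; the last joint's range is limited). The gripper opens to 85 mm and grips with 20 to 120 N. Pads are 22 mm wide; open, the fingers measure 114 mm over their backs; the gripper's body (76 mm by 85 mm) begins 54 mm behind the grasp point. The pads swing forward as they close: fully open they stand 13 mm farther back than shut.
Start: joints at [1.197, 0.238, -0.013, 1.319, 0, 1.571], TCP at [0.192, 0.489, 0.215] pointing down, gripper open.
Joint ranges: [-2.66, 2.66], [-1.03, 1.9], [-1.14, 1.46], [-1.82, 2.27], [-1.45, 1.34], [-3.14, 3.14]. Speed limits (rad/s): [2.22, 2.22, 2.79, 3.14, 3.14, 3.14].

INTERFACE

Orientations are given as [roll, pitch, yaw] about the fixed x, y, z axes, in that order (R = Rz(yaw) Ry(pitch) Rx(roll)).
In Python, from workcell import sense, grab_frame, camera_info, close_job gives the robot as it stands. The module is installed in compiled form; this text tells all that it offers.
- The arm moves only by the tool apply_moves, never from a script. Its arguments are lists of equal length, an entry for each row: "hand": the gripper's target within -1 to 1 (fully open at 1, half-way at 0, shut at -1); "travel": the shift along the tool's x, y, z in mm, a list of three; "twist": the turn, a rotation vector about the tool's x, y, z in degrees, a list of three. A call has 1 to 8 rows; each row is the pose to reach, as a shift and turn from the pose commanded when the call began, along the tool's axes at that moment; what a row does not reach only later rows make up. A row lasts 1/12 s, in which the tool goes at most 41.7 mm and 7.16 degrees, less where a joint would pass 70% of its speed; a pose out of reach is approached as far as the arm can. A call with a gripper value outside its range is refused whole. The fingers move at their own pace and stop on an object; the grip force is fixed at half the most. Time passes only in rows, so rows that repeat a pose let the fingers close. It gives the time, the measured TCP pose, the force, the opening and the grip force at its end, in the units of the state.
- sense(): the state, without advancing time (a new reading comes with each control period).
- grab_frame(name): name is "scene" or "top" or "wrist"; returns the picture (420x560x3 uint8, red, green, blue); there is no depth.
- camera_info(name): a dict with "mtx" (3x3 intrinsics, pixels), "xyz" and "orientation" of the camera in the world. Camera axes: x right, y up, looking along -z (the intrinsics and any distortion apply to the point x, -y, -z); pixel columns grow to the right and rows downward; lengths in m; the calibration is good to about 2 mm. A picture is of the moment at which its call begins: read the wrist's pose just before it. camera_info takes no time and is no camera call; for the wrist camera it gives the pose at the moment of the call.
- close_job(): hands the job in; it is judged then, once.
The state is a dict: "time": time; "joints": joint angles; "qd": joint speeds; "effort": joint torques, N m; "position": TCP position; "eef_rot": TCP orientation; "force": force on the tool from outside, world axes, zero at the start; "torque": the same for the moment, N m; "grip_width": finger opening in m; "grasp_force": force on a finger pad.
Only numpy, scipy, OpenCV 4.12 (cv2) and the standard library are available. Lean on these libraries where they do the work, as an engineer would, in place of code of your own. Each camera call takes 0.05 s, during which the arm holds its last target. There are 200 camera calls.

## Working session

There is one attempt and no reset: what is moved stays moved. The work goes in short steps, Python scripts to look and compute and a tool call to move; the robot and the scene stay as the last step left them, time stands still between calls to the robot, and variables do not carry over. Pictures are saved under pics/ and viewed, at most 10 in all, crops included, and the job is handed in when it is done.

Besides the shell and the picture viewer there is one more tool, called after "Call:" as a command line: name --argument value ..., lists and objects as JSON in quotes. apply_moves: Moves the arm, as the interface text tells. Its arguments: {"type":"object","properties":{"hand":{"type":"array","items":{"type":"number"}},"travel":{"type":"array","items":{"type":"array","items":{"type":"number"}}},"twist":{"type":"array","items":{"type":"array","items":{"type":"number"}}}},"required":["hand","travel","twist"]}

```bash
mkdir -p pics
python3 - <<'E'
from workcell import *
import cv2,numpy as np
s=sense();print({k:np.round(v,3) for k,v in s.items()})
a=[]
for n in("scene","top"):
    f=grab_frame(n);cv2.imwrite(f"pics/{n}0.png",f[:,:,::-1])
    c=camera_info(n);print(n,{k:np.round(v,4).tolist() for k,v in c.items() if not isinstance(v,str)})
E
```

```text
{'time': np.float64(0.0), 'joints': array([ 1.197,  0.239, -0.014,  1.319,  0.   ,  1.571]), 'qd': array([0.   , 0.   , 0.001, 0.001, 0.001, 0.002]), 'effort': array([-1.0000e-03, -5.3878e+01,  3.4645e+01,  1.8000e-02, -0.0000e+00,
        0.0000e+00]), 'position': array([0.192, 0.488, 0.214]), 'eef_rot': array([-3.14 , -0.   ,  2.768]), 'force': array([-0.544, -0.45 ,  0.002]), 'torque': array([-0.017,  0.002,  0.017]), 'grasp_force': np.float64(0.0), 'grip_width': np.float64(0.086)}
scene {'mtx': [[505.0199, 0.0, 284.4927], [0.0, 505.0199, 204.8751], [0.0, 0.0, 1.0]], 'xyz': [-0.0038, -0.72, 0.9094], 'orientation': [0.9059, -0.0188, -0.5663]}
top {'mtx': [[405.5909, 0.0, 275.8407], [0.0, 405.5909, 210.0331], [0.0, 0.0, 1.0]], 'xyz': [0.4179, 0.0805, 0.9582], 'orientation': [0.1705, 0.0315, -1.5879]}
```

View pics/top0.png

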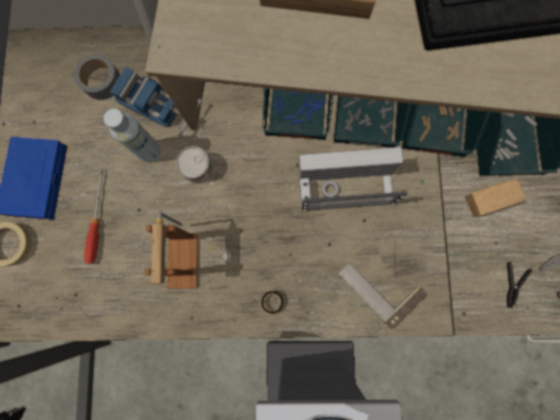

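View pics/scene0.png

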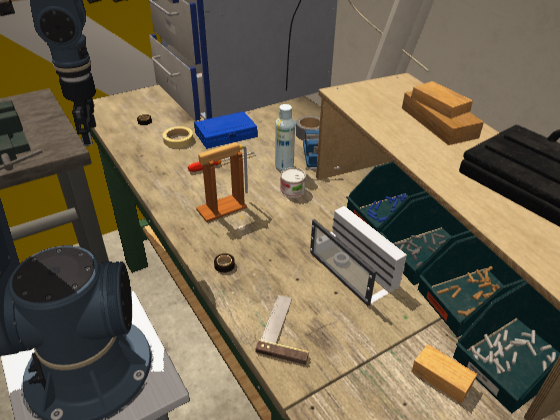

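Run:
```python
import cv2,numpy as np
t=cv2.imread("pics/top0.png");s=cv2.imread("pics/scene0.png")
r=lambda i,f:cv2.resize(i,None,fx=f,fy=f,interpolation=cv2.INTER_CUBIC)
a=r(t[130:220,285:420],5.9);cv2.imwrite("pics/a.png",a[:530])
b=r(t[205:295,140:240],4); c=r(s[200:310,300:410],4)
o=np.zeros((440,800,3),np.uint8);o[:360,:400]=b;o[:,400:840]=c[:, :400];cv2.imwrite("pics/b.png",o)
```

```text
(no output)
```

View pics/a.png

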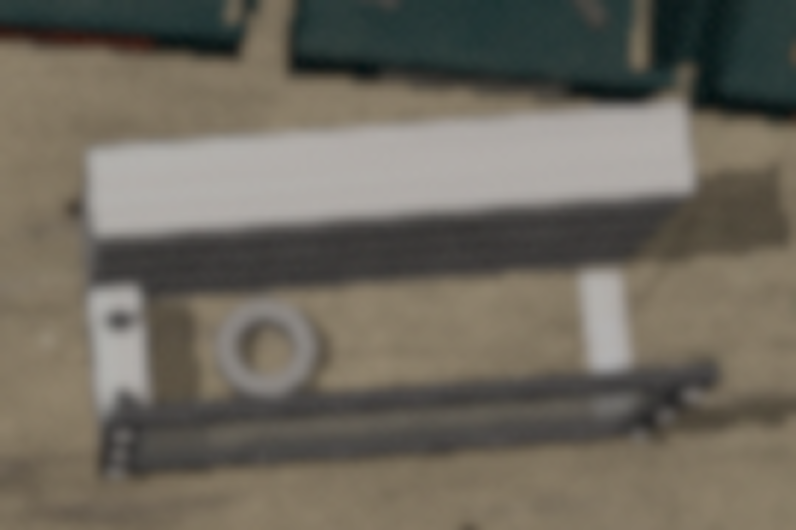

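View pics/b.png

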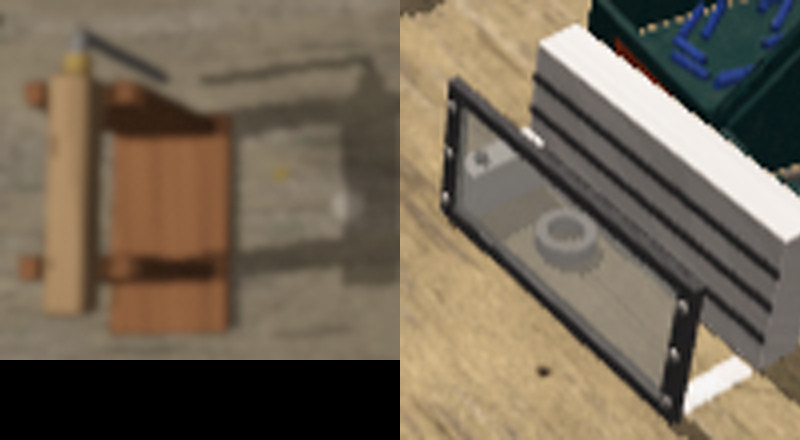

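```bash
cat > h.py <<'E'
from workcell import *
import cv2,numpy as np
from scipy.spatial.transform import Rotation as R
def ray(c,p):
    d=np.linalg.inv(c["mtx"])@[p[0],p[1],1]
    return R.from_euler("xyz",c["orientation"]).as_matrix()@(d*[1,-1,-1])
def onz(c,p,z):
    d=ray(c,p);o=np.array(c["xyz"]);return o+d*(z-o[2])/d[2]
def proj(c,P):
    q=R.from_euler("xyz",c["orientation"]).as_matrix().T@(np.array(P)-c["xyz"])
    q=c["mtx"]@(q*[1,-1,-1]);return q[:2]/q[2]
def p(*a): print(*[np.round(x,4).tolist() if not isinstance(x,str) else x for x in a])
E
python3 - <<'E'
from h import *
c=camera_info("top");s=camera_info("scene")
p(c.get("dist",0));print([k for k in c])
A=lambda u,v,z:onz(c,(285+(u+.5)/5.9-.5,130+(v+.5)/5.9-.5),z)
B=lambda u,v,z:onz(c,(140+(u+.5)/4-.5,205+(v+.5)/4-.5),z)
for n,*q in [("fFL",93,238,.11),("fFR",693,192,.11),("fBL",88,150,.11),("fBR",688,103,.11),("collar",267,347,.012),
 ("stopInTop",145,285,.04),("stopOutTop",90,290,.04)]: p(n,A(*q))
for n,*q in [("hFl",50,75,.2),("hFr",95,75,.2),("hRl",45,310,.2),("hRr",88,313,.2),("bend",80,35,.189),("tip",165,78,.025),("footFR",228,115,.01),("footRR",225,330,.01),("footRL",110,330,.01)]: p(n,B(*q))
S=lambda u,v,z:onz(s,(300+(u+.5)/4-.5,200+(v+.5)/4-.5),z)
p("collar scene",S(166,228,.014))
p("stop",S(67,158,.04),"fence near corner",S(400,235,.11))
E
```

```text
0
['mtx', 'xyz', 'orientation']
fFL [0.651, 0.0504, 0.11]
fFR [0.6626, -0.1679, 0.11]
fBL [0.6844, 0.0513, 0.11]
fBR [0.6963, -0.1684, 0.11]
collar [0.6307, -0.0219, 0.012]
stopInTop [0.6506, 0.028, 0.04]
stopOutTop [0.6491, 0.0497, 0.04]
hFl [0.5284, 0.3385, 0.2]
hFr [0.528, 0.3168, 0.2]
hRl [0.4181, 0.3369, 0.2]
hRr [0.4164, 0.3167, 0.2]
bend [0.5493, 0.3282, 0.189]
tip [0.5507, 0.33, 0.025]
footFR [0.5299, 0.296, 0.01]
footRR [0.405, 0.2957, 0.01]
footRL [0.4061, 0.3627, 0.01]
collar scene [0.6322, -0.0201, 0.014]
stop [0.5986, 0.0443, 0.04] fence near corner [0.6745, -0.1691, 0.11]
```

```bash
cat >> h.py <<'E'
def go(x,y,z,yaw=0.0,s=None):
    "travel (mm) and twist (deg) to a tool-down pose, from the measured pose"
    s=s or sense();M=R.from_euler("xyz",s["eef_rot"])
    T=R.from_euler("xyz",[np.pi,0,yaw])
    p("t",s["time"],"pos",s["position"],"rpy",s["eef_rot"],"F",s["force"],"w",s["grip_width"],"gf",s["grasp_force"],"j",s["joints"])
    p("travel",M.inv().apply(np.array([x,y,z])-s["position"])*1000,"twist",np.degrees((M.inv()*T).as_rotvec()))
E
python3 - <<'E'
from h import *
go(.48,.328,.29)
c=camera_info("top")
for q in [(.47,-.1,0),(.47,-.15,0),(.61,-.22,0),(.48,-.22,0),(.45,-.05,0)]: p(q,proj(c,q))
p("square",onz(c,(348,266),0),onz(c,(390,327),0),onz(c,(422,290),0),"seam",onz(c,(438,180),0),"ring",onz(c,(272,300),0))
E
```

```text
t 0.1 pos [0.1916, 0.4884, 0.2144] rpy [-3.1403, -0.0, 2.7678] F [0.408, 0.0031, 0.3675] w 0.0853 gf 0.0 j [1.197, 0.2387, -0.0142, 1.3192, 0.0, 1.5708]
travel [-327.0909, -44.083, -75.5132] twist [-0.0217, 0.1022, 158.584]
[0.47, -0.1, 0.0] [365.5953, 255.8918]
[0.47, -0.15, 0.0] [387.1461, 255.4837]
[0.61, -0.22, 0.0] [412.9374, 196.0169]
[0.48, -0.22, 0.0] [417.0972, 250.6053]
[0.45, -0.05, 0.0] [344.5007, 264.9167]
square [0.4474, -0.058, 0.0] [0.3087, -0.1462, 0.0] [0.3897, -0.2243, 0.0] seam [0.6477, -0.2824, 0.0] ring [0.3727, 0.1204, 0.0]
```

Call:
apply_moves --hand '[0,0,0,0,0,0,0,0]' --travel '[[0,0,-35],[0,0,-70],[-40,-5,-76],[-80,-10,-76],[-120,-16,-76],[-160,-22,-76],[-200,-27,-76],[-240,-33,-76]]' --twist '[[0,0,7],[0,0,14],[0,0,21],[0,0,28],[0,0,35],[0,0,42],[0,0,49],[0,0,56]]'

```text
time: 0.77
position: [0.4045, 0.3691, 0.2908]
eef_rot: [-3.141, 0.0, 1.785]
force: [0.6, 1.5, 0.2]
grip_width: 0.0428
grasp_force: 0.0
```

```bash
python3 -c "
from h import *
go(.48,.328,.29)"
```

```text
t 0.7667 pos [0.4045, 0.3691, 0.2908] rpy [-3.1413, 0.0002, 1.7846] F [0.6088, 1.4797, 0.237] w 0.0428 gf 0.0 j [0.7397, 0.2666, 0.2172, 1.5218, -0.0, 2.0967]
travel [-56.1848, 65.0987, 0.7829] twist [-0.0025, 0.024, 102.2516]
```

Call:
apply_moves --hand '[0,0,0,0,0,0,0,0]' --travel '[[-8,8,0],[-16,16,0],[-24,24,0],[-32,32,0],[-40,40,0],[-48,48,0],[-52,58,0],[-56,65,0]]' --twist '[[0,0,-7],[0,0,-14],[0,0,-21],[0,0,-28],[0,0,-35],[0,0,-42],[0,0,-49],[0,0,-56]]'

```text
time: 1.43
position: [0.4794, 0.3294, 0.2905]
eef_rot: [-3.141, -0.0, 2.773]
force: [-0.3, 0.3, -0.3]
grip_width: 0.0427
grasp_force: 0.0
```

```bash
python3 -c "
from h import *
go(.48,.328,.29,np.pi)"
```

```text
t 1.4333 pos [0.4794, 0.3294, 0.2905] rpy [-3.1408, -0.0004, 2.7734] F [-0.3183, 0.3051, -0.3262] w 0.0427 gf 0.0 j [0.6022, 0.3297, 0.3064, 1.5483, -0.0001, 0.9704]
travel [-1.1219, -1.1038, 0.5153] twist [-0.0388, -0.0284, -21.0986]
```

Finish the turn and take a close look with the wrist camera.

Call:
apply_moves --hand '[0,0,0,0]' --travel '[[-1,-1,0],[-1,-1,0],[-1,-1,0],[-1,-1,0]]' --twist '[[0,0,-7],[0,0,-14],[0,0,-21.1],[0,0,-21.1]]'

```text
time: 1.77
position: [0.4793, 0.3284, 0.2905]
eef_rot: [-3.141, -0.001, -3.142]
force: [0.7, 0.8, -0.2]
grip_width: 0.0427
grasp_force: 0.0
```

Run:
```python
from h import *
c=camera_info("wrist");f=grab_frame("wrist");cv2.imwrite("pics/w1.png",f[:,:,::-1])
go(.48,.328,.182,np.pi)
p(c["xyz"],c["orientation"],c["mtx"])
for P in [(.415,.318,.2),(.415,.338,.2),(.53,.318,.2),(.53,.338,.2),(.55,.328,.025)]: p(P,proj(c,P))
```

```text
t 1.8167 pos [0.4792, 0.3285, 0.2906] rpy [-3.141, -0.0007, 3.134] F [-0.5177, -0.5234, -0.041] w 0.0426 gf 0.0 j [0.6009, 0.3285, 0.3048, 1.548, -0.0001, 0.6086]
travel [-0.8942, -0.3921, 108.5853] twist [-0.0328, -0.0394, -0.4372]
[0.4061, 0.3288, 0.4508] [-0.2917, 0.0008, 1.5711] [[370.5668, 0.0, 275.1636], [0.0, 370.5668, 211.2823], [0.0, 0.0, 1.0]]
[0.415, 0.318, 0.2] [258.9847, 114.2232]
[0.415, 0.338, 0.2] [289.5087, 114.2343]
[0.53, 0.318, 0.2] [260.8739, 273.804]
[0.53, 0.338, 0.2] [287.7389, 273.8211]
[0.55, 0.328, 0.025] [274.7417, 223.9724]
```

View pics/w1.png

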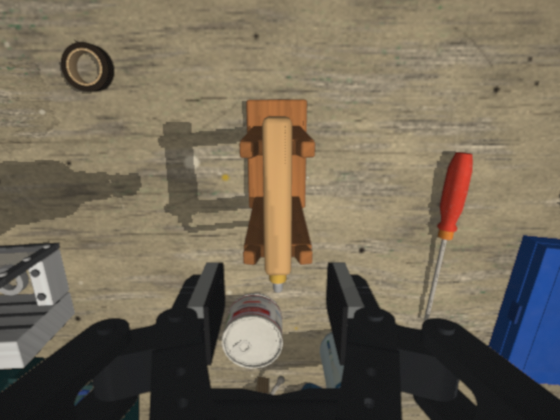

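Call:
apply_moves --hand '[0,0,0,0,0,-1,-1,-1]' --travel '[[-2,1.5,25],[-2,1.5,55],[-2,1.5,85],[-2,1.5,102],[-2,1.5,102],[-2,1.5,102],[-2,1.5,102],[-2,1.5,102]]' --twist '[[0,0,-0.4],[0,0,-0.4],[0,0,-0.4],[0,0,-0.4],[0,0,-0.4],[0,0,-0.4],[0,0,-0.4],[0,0,-0.4]]'

```text
time: 2.48
position: [0.482, 0.3306, 0.1907]
eef_rot: [3.14, 0.002, -3.141]
force: [-0.1, 0.4, 0.1]
grip_width: 0.007
grasp_force: 0.0
```

Call:
apply_moves --hand '[-1,-1,-1,-1]' --travel '[[0,0,0],[0,0,0],[0,0,0],[0,0,0]]' --twist '[[0,0,0],[0,0,0],[0,0,0],[0,0,0]]'

```text
time: 2.82
position: [0.4814, 0.3301, 0.1893]
eef_rot: [3.141, 0.0, -3.14]
force: [0.2, 0.2, 0.5]
grip_width: -0.0001
grasp_force: 0.0
```

Run:
```python
from h import *
f=grab_frame("wrist");g=grab_frame("scene")[110:250,170:330]
o=np.hstack([cv2.resize(f,(480,360)),cv2.resize(g,None,fx=2,fy=2.57)[:360]])
cv2.imwrite("pics/w2.png",o[:,:800,::-1])
```

```text
(no output)
```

View pics/w2.png

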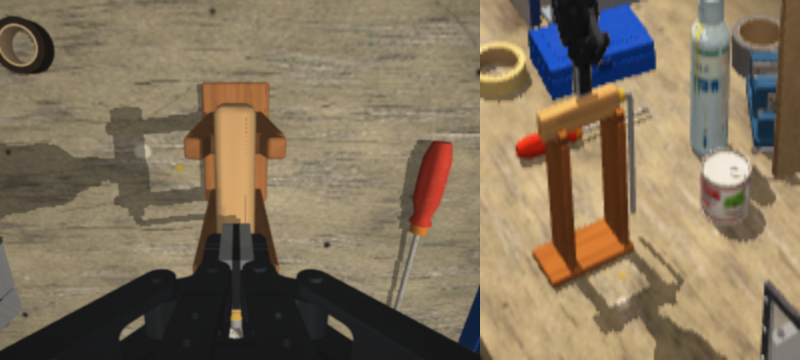

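Run:
```python
from h import *
s=camera_info("scene");w=camera_info("wrist");st=sense()
t=st["position"]
p(t,st["force"],st["grip_width"])
for n,P in [("tcp",t),("tip",t-[0,0,.022]),("tcp+.05",t+[0,0,.05]),("hRear top",(.416,.33,.2)),("hFront top",(.531,.33,.2)),("foot c",(.48,.33,.01))]:
    q=proj(s,P);u=proj(w,P); p(n,"scene crop",[480+(q[0]-170)*2,(q[1]-110)*2.57],"wrist crop",u*[480/560,360/420])
```

```text
[0.4813, 0.3301, 0.1891] [-0.4723, -0.0125, -0.8275] 0.0001
tcp scene crop [583.2177, 105.9098] wrist crop [235.3335, 224.6898]
tip scene crop [584.1673, 123.829] wrist crop [235.3943, 209.6938]
tcp+.05 scene crop [580.9866, 63.8078] wrist crop [235.1201, 277.3156]
hRear top scene crop [537.5477, 114.404] wrist crop [235.3085, 103.6395]
hFront top scene crop [615.9082, 84.1574] wrist crop [235.0747, 313.9704]
foot c scene crop [589.6415, 242.4966] wrist crop [235.5517, 154.4857]
```

Run:
```python
from h import *
f=grab_frame("wrist")[230:410,190:360];g=grab_frame("scene")[110:190,190:260]
w=cv2.imread("pics/w1.png")[230:410,190:360,::-1]
o=np.hstack([cv2.resize(f,(270,286)),cv2.resize(w,(270,286)),cv2.resize(g,(250,286),interpolation=cv2.INTER_CUBIC)])
o=cv2.resize(o,(800,290*800//790),interpolation=cv2.INTER_CUBIC)
cv2.imwrite("pics/w3.png",o[:,:,::-1])
```

```text
(no output)
```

View pics/w3.png

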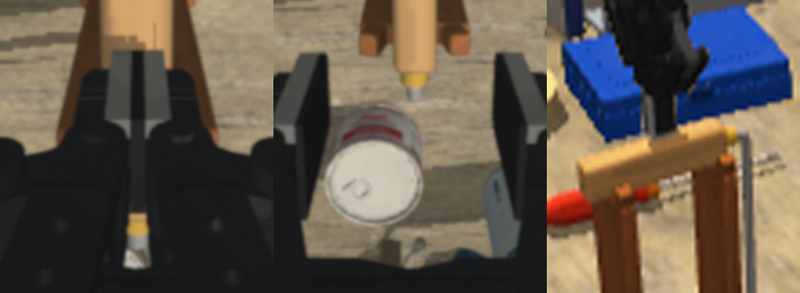

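Call:
apply_moves --hand '[0,0,0,0,0,0,0,0]' --travel '[[0,0,0],[0,0,0],[0,0,0],[0,0,0],[0,0,7],[0,0,14],[0,0,20],[0,0,20]]' --twist '[[0,0,0],[0,0,0],[0,0,0],[0,0,0],[0,0,0],[0,0,0],[0,0,0],[0,0,0]]'

```text
time: 3.68
position: [0.4805, 0.3295, 0.1671]
eef_rot: [-3.14, -0.002, -3.14]
force: [-0.3, 0.3, -0.3]
grip_width: 0.0429
grasp_force: 0.0
```

Call:
apply_moves --hand '[-1,-1,-1,-1,-1,-1]' --travel '[[0,0,0],[0,0,0],[0,0,0],[0,0,0],[0,0,0],[0,0,0]]' --twist '[[0,0,0],[0,0,0],[0,0,0],[0,0,0],[0,0,0],[0,0,0]]'

```text
time: 4.18
position: [0.4813, 0.3301, 0.1692]
eef_rot: [3.142, 0.0, -3.14]
force: [-0.4, 1.1, 1.0]
grip_width: 0.0186
grasp_force: 59.7
```

Run:
```python
from h import *
f=grab_frame("wrist")[200:420,130:430];g=grab_frame("scene")[110:190,190:260]
o=np.hstack([cv2.resize(f,(450,330)),cv2.resize(g,(288,330),interpolation=cv2.INTER_CUBIC)])
cv2.imwrite("pics/w4.png",o[:,:,::-1]);s=sense();p(s["position"],s["force"],s["grip_width"],s["grasp_force"])
```

```text
[0.4813, 0.3301, 0.1692] [0.5167, -0.7621, 0.8889] 0.0187 59.7647
```

View pics/w4.png

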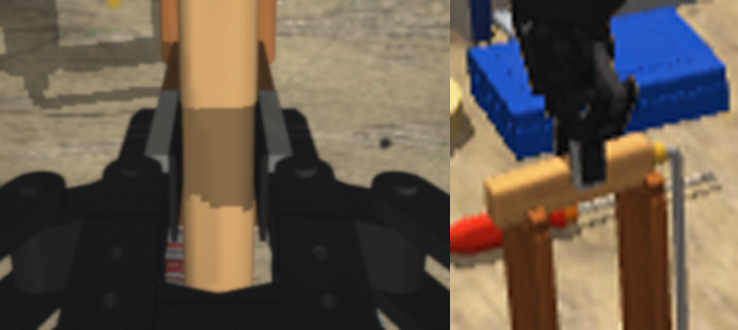

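Call:
apply_moves --hand '[-1,-1,-1,-1,-1,-1,-1,-1]' --travel '[[0,0,-5],[0,0,-15],[0,0,-30],[0,0,-50],[0,0,-70],[0,0,-90],[0,0,-110],[0,0,-120]]' --twist '[[0,0,0],[0,0,0],[0,0,0],[0,0,0],[0,0,0],[0,0,0],[0,0,0],[0,0,0]]'

```text
time: 4.95
position: [0.4817, 0.3303, 0.2924]
eef_rot: [3.14, 0.003, -3.14]
force: [-0.3, 0.1, -1.2]
grip_width: 0.0186
grasp_force: 59.5
```

Call:
apply_moves --hand '[-1,-1,-1,-1,-1,-1,-1,-1]' --travel '[[-5,-20,0],[-10,-45,0],[-15,-75,0],[-20,-105,0],[-26,-135,0],[-32,-165,0],[-38,-185,0],[-40,-195,0]]' --twist '[[0,0,0],[0,0,0],[0,0,0],[0,0,0],[0,0,0],[0,0,0],[0,0,0],[0,0,0]]'

```text
time: 5.62
position: [0.5221, 0.1327, 0.29]
eef_rot: [-3.141, 0.001, 3.141]
force: [0.8, -0.2, -1.5]
grip_width: 0.0186
grasp_force: 59.5
```

```bash
python3 -c "
from h import *
go(.561,-.021,.285,np.pi)"
```

```text
t 5.6167 pos [0.5221, 0.1327, 0.29] rpy [-3.1411, 0.001, 3.1409] F [0.7681, -0.2054, -1.4691] w 0.0186 gf 59.4659 j [0.2493, 0.2494, 0.1917, 1.5122, -0.0007, 0.25]
travel [-39.0357, -153.6568, 5.085] twist [-0.0271, 0.0561, -0.0392]
```

Call:
apply_moves --hand '[-1,-1,-1,-1,-1,-1,-1,-1]' --travel '[[-5,-20,0],[-12,-45,0],[-20,-75,0],[-28,-105,0],[-34,-130,0],[-38,-147,0],[-39,-154,0],[-39,-154,0]]' --twist '[[0,0,0],[0,0,0],[0,0,0],[0,0,0],[0,0,0],[0,0,0],[0,0,0],[0,0,0]]'

```text
time: 6.28
position: [0.561, -0.0198, 0.2892]
eef_rot: [-3.141, -0.0, 3.141]
force: [0.5, -0.3, -0.8]
grip_width: 0.0185
grasp_force: 59.5
```

Run:
```python
from h import *
go(.561,-.021,.285,np.pi)
t=sense()["position"];P=t+[.07,0,-.144]
o=[]
for n,z in(("top",4),("scene",4)):
    c=camera_info(n);f=grab_frame(n);q=proj(c,P);k=proj(c,[.631,-.021,.014]);m=((q+k)/2).astype(int)
    a=f[m[1]-60:m[1]+60,m[0]-48:m[0]+48]; a=cv2.resize(a,(400,500),interpolation=cv2.INTER_CUBIC); o.append(a)
    S=lambda v:(v-m+[48,60])*500/120
    p(n,"tip",S(q),"collar",S(k),"off",m)
cv2.imwrite("pics/v1.png",np.hstack(o)[:,:,::-1])
```

```text
t 6.2833 pos [0.561, -0.0198, 0.2892] rpy [-3.1415, -0.0, 3.1413] F [0.5383, -0.3201, -0.8464] w 0.0185 gf 59.4681 j [-0.0352, 0.2914, 0.2479, 1.5274, -0.0001, -0.0349]
travel [-0.0073, -1.1873, 4.2327] twist [-0.0078, -0.0014, -0.0182]
top tip [213.6385, 220.429] collar [189.7529, 279.5916] off [332, 181]
scene tip [210.4102, 170.7607] collar [191.5896, 337.544] off [343, 236]
```

View pics/v1.png

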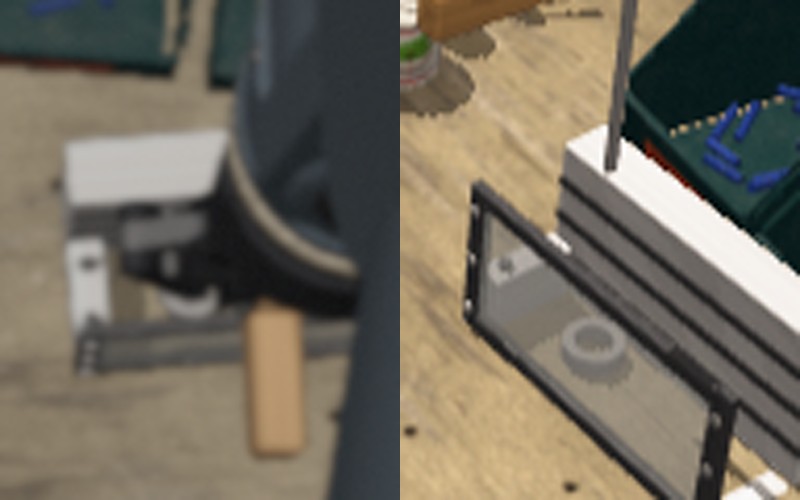

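Call:
apply_moves --hand '[-1,-1,-1,-1,-1,-1,-1,-1]' --travel '[[0.5,-1.7,10],[0.5,-1.7,30],[0.5,-1.7,55],[0.5,-1.7,80],[0.5,-1.7,100],[0.5,-1.7,115],[0.5,-1.7,124],[0.5,-1.7,124]]' --twist '[[0,0,0],[0,0,0],[0,0,0],[0,0,0],[0,0,0],[0,0,0],[0,0,0],[0,0,0]]'

```text
time: 7.05
position: [0.5591, -0.0193, 0.1635]
eef_rot: [3.141, -0.003, -3.139]
force: [0.8, -0.5, -1.6]
grip_width: 0.0183
grasp_force: 59.4
```

Call:
apply_moves --hand '[-1,-1,-1,-1,-1,-1]' --travel '[[0,0,1],[0,0,3],[0,0,5],[0,0,7],[0,0,8],[0,0,8]]' --twist '[[0,0,0],[0,0,0],[0,0,0],[0,0,0],[0,0,0],[0,0,0]]'

```text
time: 7.55
position: [0.5603, -0.0206, 0.157]
eef_rot: [-3.142, 0.0, -3.14]
force: [0.3, 0.4, -2.2]
grip_width: 0.0185
grasp_force: 59.4
```

Run:
```python
from h import *
go(.561,-.0215,.149,np.pi)
c=camera_info("scene");f=grab_frame("scene");P=sense()["position"]+[.07,0,-.144];q=proj(c,P)
x0,y0=int(q[0])-40,int(q[1])-60
p("tip px in crop",(q-[x0,y0])*5)
cv2.imwrite("pics/v2.png",cv2.resize(f[y0:y0+100,x0:x0+120],(600,500),interpolation=cv2.INTER_CUBIC)[:,:,::-1])
```

```text
t 7.55 pos [0.5603, -0.0206, 0.157] rpy [-3.1415, 0.0001, -3.1403] F [0.2877, 0.4352, -2.1639] w 0.0185 gf 59.449 j [-0.0367, 0.3233, -0.0439, 1.2035, -0.0001, -0.038]
travel [-0.7179, -0.8802, 8.0375] twist [-0.0051, 0.0031, 0.0741]
tip px in crop [203.1621, 301.4203]
```

Call:
apply_moves --hand '[-1,-1,-1,-1,-1]' --travel '[[0,-0.5,1],[0,-0.5,2],[0,-0.5,3],[0,-0.5,4],[0,-0.5,4]]' --twist '[[0,0,0],[0,0,0],[0,0,0],[0,0,0],[0,0,0]]'

```text
time: 8.02
position: [0.5601, -0.0211, 0.1528]
eef_rot: [-3.142, -0.0, -3.14]
force: [0.2, -0.2, -1.9]
grip_width: 0.0185
grasp_force: 59.4
```

Call:
apply_moves --hand '[-1,-1,-1,-1,-1]' --travel '[[0,0,1],[0,0,2],[0,0,3],[0,0,4],[0,0,4]]' --twist '[[0,0,0],[0,0,0],[0,0,0],[0,0,0],[0,0,0]]'

```text
time: 8.43
position: [0.5602, -0.021, 0.1488]
eef_rot: [-3.142, -0.0, -3.14]
force: [0.6, 0.8, -0.5]
grip_width: 0.0186
grasp_force: 59.4
```

Run:
```python
from h import *
go(.561,-.0215,.149,np.pi)
c=camera_info("scene");f=grab_frame("scene");P=sense()["position"]+[.07,0,-.144];q=proj(c,P)
x0,y0=int(q[0])-40,int(q[1])-60
p("tip px in crop",(q-[x0,y0])*5)
cv2.imwrite("pics/v2.png",cv2.resize(f[y0:y0+100,x0:x0+120],(600,500),interpolation=cv2.INTER_CUBIC)[:,:,::-1])
```

```text
t 8.4333 pos [0.5602, -0.021, 0.1488] rpy [-3.1415, -0.0004, -3.1401] F [0.6356, 0.8468, -0.5145] w 0.0186 gf 59.4481 j [-0.0375, 0.328, -0.0589, 1.1843, -0.0001, -0.0389]
travel [-0.8424, -0.4804, -0.2484] twist [-0.0033, -0.0226, 0.0846]
tip px in crop [202.1522, 303.5588]
```

View pics/v2.png

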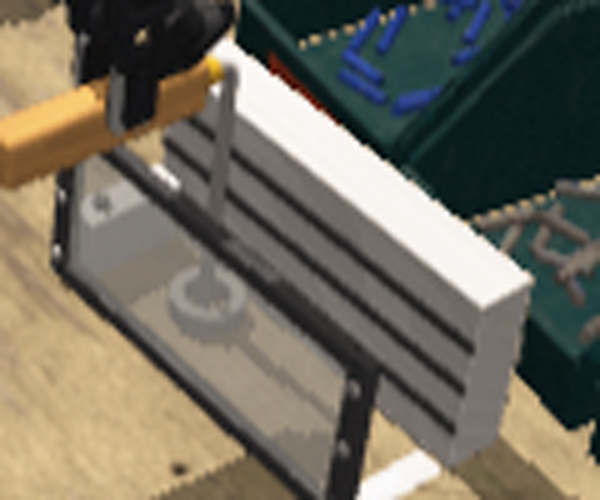

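Call:
apply_moves --hand '[-1,-1,-1,-1,-1,-1,-1,-1]' --travel '[[0,-3,0],[0,-7,0],[0,-12,0],[0,-18,0],[0,-25,0],[0,-32,0],[0,-39,0],[0,-46,0]]' --twist '[[0,0,0],[0,0,0],[0,0,0],[0,0,0],[0,0,0],[0,0,0],[0,0,0],[0,0,0]]'

```text
time: 9.15
position: [0.5603, -0.0679, 0.149]
eef_rot: [3.142, -0.0, -3.14]
force: [-0.1, 1.2, 0.1]
grip_width: 0.0188
grasp_force: 59.5
```

Call:
apply_moves --hand '[-1,-1,-1,-1,-1,-1,-1,-1]' --travel '[[0,-7,0],[0,-14,0],[0,-21,0],[0,-28,0],[0,-35,0],[0,-42,0],[0,-49,0],[0,-56,0]]' --twist '[[0,0,0],[0,0,0],[0,0,0],[0,0,0],[0,0,0],[0,0,0],[0,0,0],[0,0,0]]'

```text
time: 9.82
position: [0.5604, -0.1237, 0.149]
eef_rot: [-3.141, -0.0, -3.14]
force: [0.0, 1.0, -0.5]
grip_width: 0.0184
grasp_force: 59.5
```

Run:
```python
from h import *
go(.5628,-.221,.149,np.pi)
c=camera_info("scene");f=grab_frame("scene");cv2.imwrite("pics/s3.png",f[:,:,::-1])
```

```text
t 9.8167 pos [0.5604, -0.1237, 0.149] rpy [-3.1415, -0.0, -3.1401] F [0.0279, 1.0382, -0.4567] w 0.0184 gf 59.5056 j [-0.2173, 0.3497, -0.0254, 1.1956, -0.0001, -0.2187]
travel [-2.2242, -97.2538, 0.043] twist [-0.0066, -0.0013, 0.0853]
```

Call:
apply_moves --hand '[-1,-1,-1,-1,-1,-1,-1,-1]' --travel '[[0,-7,0],[0,-14,0],[-1,-21,0],[-1,-28,0],[-2,-35,0],[-2,-42,0],[-2,-49,0],[-2,-56,0]]' --twist '[[0,0,0],[0,0,0],[0,0,0],[0,0,0],[0,0,0],[0,0,0],[0,0,0],[0,0,0]]'

```text
time: 10.53
position: [0.5625, -0.1798, 0.149]
eef_rot: [-3.142, -0.0, -3.14]
force: [-0.9, 1.1, -1.9]
grip_width: 0.0188
grasp_force: 59.5
```

Call:
apply_moves --hand '[-1,-1,-1,-1,-1,-1,-1,-1]' --travel '[[0,-7,0],[0,-14,0],[0,-21,0],[0,-28,0],[0,-34,0],[0,-39,0],[0,-41,0],[0,-41,0]]' --twist '[[0,0,0],[0,0,0],[0,0,0],[0,0,0],[0,0,0],[0,0,0],[0,0,0],[0,0,0]]'

```text
time: 11.2
position: [0.5626, -0.2206, 0.149]
eef_rot: [-3.141, -0.0, -3.141]
force: [-0.5, -0.0, -1.6]
grip_width: 0.0182
grasp_force: 59.5
```

```bash
cat >> h.py <<'E'
def collar(guess,rad=45):
    "blobs of change against the first scene picture near a guessed collar place"
    c=camera_info("scene");f=grab_frame("scene").astype(int);b=cv2.imread("pics/scene0.png")[:,:,::-1].astype(int)
    q=proj(c,guess).astype(int);p("guess px",q)
    hsv=cv2.cvtColor(f.astype(np.uint8),cv2.COLOR_RGB2HSV)
    m=((np.abs(f-b).sum(2)>60)&(hsv[:,:,1]<50)&(hsv[:,:,2]>70)).astype(np.uint8)
    z=np.zeros_like(m);z[q[1]-rad:q[1]+rad,q[0]-rad:q[0]+rad]=1;m*=z
    n,l,st,ce=cv2.connectedComponentsWithStats(m)
    for i in range(1,n):
        if st[i,4]>25: p("blob",st[i],"centre",onz(c,ce[i],.01))
    w=m[q[1]-16:q[1]+16,q[0]-20:q[0]+20]
    for r in w: print("".join(".#"[v] for v in r))
E
python3 - <<'E'
from h import *
go(.5628,-.221,.149,np.pi)
P=sense()["position"]+[.07,0,-.137]
collar(P)
E
```

```text
t 11.2 pos [0.5626, -0.2206, 0.149] rpy [-3.1413, -0.0, -3.1407] F [-0.5354, -0.0154, -1.5775] w 0.0182 gf 59.4755 j [-0.3736, 0.4005, 0.0533, 1.2235, -0.0003, -0.3745]
travel [-0.2333, -0.3744, -0.0019] twist [-0.0181, -0.0009, 0.0499]
guess px [394, 309]
blob [349, 264, 18, 24, 217] centre [0.63, -0.0788, 0.01]
blob [380, 265, 27, 27, 231] centre [0.6929, -0.1535, 0.01]
blob [360, 292, 6, 7, 26] centre [0.5998, -0.1469, 0.01]
blob [383, 299, 18, 18, 207] centre [0.631, -0.2131, 0.01]
.#...........#..........................
...........##...........#...............
.........##.............................
........#...............................
.......#................................
....##..................................
......................#.................
.##..................####...............
#............###########................
...........#############................
...........########.####................
..........###############...............
..........################..............
..........######..#####.##..............
..........####.....########.............
.........#####.....########.............
.........#.###.....########.............
.........##.####...#####.#..............
..........###############...............
..........####..##########..............
...........#######.##.####..............
............#############...............
.............###########................
...............#######..................
........................................
........................................
........................................
........................................
........................................
........................................
........................................
........................................
```

Call:
apply_moves --hand '[-1,-1,-1,-1,-1,-1,-1,-1]' --travel '[[3,0,0],[8,0,0],[14,0,0],[21,0,0],[28,0,0],[36,0,0],[44,0,0],[52,0,0]]' --twist '[[0,0,0],[0,0,0],[0,0,0],[0,0,0],[0,0,0],[0,0,0],[0,0,0],[0,0,0]]'

```text
time: 11.92
position: [0.5096, -0.2201, 0.1491]
eef_rot: [-3.141, 0.0, -3.14]
force: [0.5, 0.3, -2.6]
grip_width: 0.0184
grasp_force: 59.4
```

Call:
apply_moves --hand '[-1,-1,-1,-1,-1,-1,-1,-1]' --travel '[[8,0,0],[16,0,0],[24,0,0],[32,0,0],[40,0,0],[48,0,0],[56,0,0],[64,0,0]]' --twist '[[0,0,0],[0,0,0],[0,0,0],[0,0,0],[0,0,0],[0,0,0],[0,0,0],[0,0,0]]'

```text
time: 12.58
position: [0.4458, -0.2202, 0.149]
eef_rot: [-3.141, -0.0, -3.14]
force: [0.6, 0.0, -2.0]
grip_width: 0.0186
grasp_force: 59.5
```

Call:
apply_moves --hand '[-1,-1,-1,-1,-1,-1,-1,-1]' --travel '[[8,1,0],[15,3,0],[21,7,0],[25,12,0],[27,19,0],[27,27,0],[27,35,0],[27,43,0]]' --twist '[[0,0,0],[0,0,0],[0,0,0],[0,0,0],[0,0,0],[0,0,0],[0,0,0],[0,0,0]]'

```text
time: 13.25
position: [0.4197, -0.1763, 0.149]
eef_rot: [-3.141, -0.0, -3.14]
force: [-0.1, -1.4, -0.4]
grip_width: 0.0187
grasp_force: 59.5
```

Call:
apply_moves --hand '[-1,-1,-1,-1,-1,-1,-1,-1]' --travel '[[0,8,0],[0,16,0],[0,24,0],[0,32,0],[0,39,0],[0,44,0],[0,45,0],[0,45,0]]' --twist '[[0,0,0],[0,0,0],[0,0,0],[0,0,0],[0,0,0],[0,0,0],[0,0,0],[0,0,0]]'

```text
time: 13.92
position: [0.4195, -0.1318, 0.149]
eef_rot: [3.142, -0.0, -3.139]
force: [-0.5, -0.7, -2.0]
grip_width: 0.0184
grasp_force: 59.5
```

Run:
```python
from h import *
go(.42,-.13,.149,np.pi)
P=sense()["position"]+[.07,0,-.137]
collar(P)
```

```text
t 13.9167 pos [0.4195, -0.1318, 0.149] rpy [3.1415, -0.0, -3.1394] F [-0.5134, -0.7381, -1.9547] w 0.0184 gf 59.4807 j [-0.3045, 0.1278, -0.3279, 1.1152, 0.0001, -0.3068]
travel [-0.5458, 1.8157, 0.0367] twist [0.0038, -0.0023, 0.1281]
guess px [321, 309]
blob [315, 264, 17, 58, 306] centre [0.5075, -0.1143, 0.01]
blob [337, 264, 14, 6, 58] centre [0.6196, -0.0466, 0.01]
blob [297, 267, 3, 13, 33] centre [0.5085, -0.0076, 0.01]
.....................##.................
....................###.................
....................###.................
....................###.................
....................###.................
....................###.................
....................###.................
....................###.................
....................###.................
....................###.................
...................###..................
....................###.................
...................######...............
.................##########.............
................#######..####...........
...............###.######.####..........
..............################..........
..............###.#############.........
..............###..##....######.........
..............###..........####.........
..............####.........####.........
..............#####........#.#..........
..............#######....####.#.........
..............#################.........
...............####.######.###..........
................##############..........
.................############...........
.................##########.............
.....................##.................
........................................
........................................
........................................
```

Call:
apply_moves --hand '[-1,-1,-1,-1,-1,-1,-1,-1]' --travel '[[0,-3,0],[0,-6,0],[0,-6,-4],[0,-6,-12],[0,-6,-25],[0,-6,-50],[0,-6,-80],[0,-6,-110]]' --twist '[[0,0,0],[0,0,0],[0,0,0],[0,0,0],[0,0,0],[0,0,0],[0,0,0],[0,0,0]]'

```text
time: 14.63
position: [0.4189, -0.1382, 0.2607]
eef_rot: [3.141, -0.0, -3.141]
force: [0.5, 0.6, -1.6]
grip_width: 0.0182
grasp_force: 59.4
```

Run:
```python
from h import *
go(.4813,.3301,.29,np.pi)
collar([.491,-.139,.01])
```

```text
t 14.6333 pos [0.4189, -0.1382, 0.2607] rpy [3.1414, -0.0005, -3.1405] F [0.478, 0.5801, -1.6307] w 0.0182 gf 59.4004 j [-0.3187, 0.0817, -0.0897, 1.3999, 0.0, -0.3197]
travel [-62.8479, 468.2311, -29.1932] twist [0.0114, -0.0279, 0.0608]
guess px [323, 311]
blob [325, 266, 4, 14, 39] centre [0.5691, -0.0422, 0.01]
blob [315, 305, 17, 17, 182] centre [0.4877, -0.1414, 0.01]
........................................
........................................
........................................
........................................
........................................
........................................
........................................
........................................
........................................
........................................
.................######.................
...............##########...............
..............#######..####.............
.............###.###########............
............################............
............###.#############...........
............###........######...........
............###..........####...........
............####.........####...........
............#####........###............
............#######....####.#...........
............###.##########.##...........
.............####.######.###............
..............##############............
...............############.............
................#########...............
...................##...................
........................................
........................................
........................................
........................................
........................................
```

Collar lies flat at (0.49, −0.14), free of the rod. Back to the stand.

Call:
apply_moves --hand '[-1,-1,-1,-1,-1,-1,-1,-1]' --travel '[[-3,20,-10],[-8,48,-20],[-13,80,-29],[-18,113,-29],[-23,146,-29],[-28,179,-29],[-32,208,-29],[-34,230,-29]]' --twist '[[0,0,0],[0,0,0],[0,0,0],[0,0,0],[0,0,0],[0,0,0],[0,0,0],[0,0,0]]'

```text
time: 15.35
position: [0.4533, 0.094, 0.2885]
eef_rot: [3.141, 0.001, -3.139]
force: [0.7, -0.7, -1.8]
grip_width: 0.0184
grasp_force: 59.5
```

Call:
apply_moves --hand '[-1,-1,-1,-1,-1,-1,-1,-1]' --travel '[[-4,30,0],[-8,63,0],[-12,96,0],[-17,130,0],[-21,165,0],[-25,200,0],[-28,225,0],[-29,238,0]]' --twist '[[0,0,0],[0,0,0],[0,0,0],[0,0,0],[0,0,0],[0,0,0],[0,0,0],[0,0,0]]'

```text
time: 16.02
position: [0.4818, 0.3327, 0.2877]
eef_rot: [3.141, -0.0, -3.138]
force: [-0.1, -0.5, -2.8]
grip_width: 0.0185
grasp_force: 59.5
```

Call:
apply_moves --hand '[-1,-1]' --travel '[[0,0,0],[0,0,0]]' --twist '[[0,0,0],[0,0,0]]'

```text
time: 16.18
position: [0.4816, 0.3298, 0.2879]
eef_rot: [-3.141, -0.001, -3.139]
force: [-0.1, -1.0, -1.6]
grip_width: 0.0186
grasp_force: 59.5
```

Run:
```python
from h import *
go(.4813,.3301,.1692,np.pi)
```

```text
t 16.1833 pos [0.4816, 0.3298, 0.2879] rpy [-3.1408, -0.0006, -3.1392] F [-0.1427, -0.9621, -1.5849] w 0.0186 gf 59.5092 j [0.6006, 0.3335, 0.3052, 1.5434, -0.0003, 0.5983]
travel [0.2213, 0.3954, 118.6557] twist [-0.0453, -0.0329, 0.1349]
```

Call:
apply_moves --hand '[-1,-1,-1,-1,-1,-1,-1,-1]' --travel '[[0,0.4,10],[0,0.4,28],[0,0.4,48],[0,0.4,68],[0,0.4,85],[0,0.4,95],[0,0.4,100],[0,0.4,102]]' --twist '[[0,0,0],[0,0,0],[0,0,0],[0,0,0],[0,0,0],[0,0,0],[0,0,0],[0,0,0]]'

```text
time: 16.85
position: [0.4818, 0.3293, 0.186]
eef_rot: [-3.141, -0.0, -3.141]
force: [0.8, -0.3, -1.2]
grip_width: 0.0182
grasp_force: 59.5
```

Call:
apply_moves --hand '[-1,-1,-1,-1,-1,-1,-1,-1]' --travel '[[0,0,2],[0,0,5],[0,0,8],[0,0,11],[0,0,13],[0,0,15],[0,0,15.5],[0,0,15.5]]' --twist '[[0,0,0],[0,0,0],[0,0,0],[0,0,0],[0,0,0],[0,0,0],[0,0,0],[0,0,0]]'

```text
time: 17.52
position: [0.4817, 0.3303, 0.1703]
eef_rot: [-3.141, -0.0, -3.14]
force: [-0.6, -0.0, -1.1]
grip_width: 0.0183
grasp_force: 59.5
```

Run:
```python
from h import *
go(.4813,.3301,.1692,np.pi)
```

```text
t 17.5167 pos [0.4817, 0.3303, 0.1703] rpy [-3.1414, -0.0002, -3.14] F [-0.5543, -0.0397, -1.1465] w 0.0183 gf 59.48 j [0.601, 0.3566, 0.0408, 1.2554, -0.0001, 0.5995]
travel [0.4156, -0.1551, 1.1452] twist [-0.0121, -0.0105, 0.0895]
```

Lower the last millimetre, then open gently.

Call:
apply_moves --hand '[-1,-1,-1,-1]' --travel '[[0,0,0.5],[0,0,1],[0,0,1.2],[0,0,1.2]]' --twist '[[0,0,0],[0,0,0],[0,0,0],[0,0,0]]'

```text
time: 17.85
position: [0.4818, 0.3302, 0.1693]
eef_rot: [-3.142, 0.0, -3.14]
force: [-0.3, -0.2, -1.8]
grip_width: 0.0185
grasp_force: 59.5
```

Call:
apply_moves --hand '[-0.6,-0.4,-0.2,0,0,0,0,0]' --travel '[[0,0,0],[0,0,0],[0,0,0],[0,0,0],[0,0,0],[0,0,0],[0,0,-10],[0,0,-30]]' --twist '[[0,0,0],[0,0,0],[0,0,0],[0,0,0],[0,0,0],[0,0,0],[0,0,0],[0,0,0]]'

```text
time: 18.52
position: [0.4807, 0.3295, 0.1981]
eef_rot: [-3.139, -0.003, -3.14]
force: [-0.5, 0.9, 0.0]
grip_width: 0.0425
grasp_force: 0.0
```

Call:
apply_moves --hand '[0,0,0,0,0,0,0,0]' --travel '[[0,0,-20],[0,0,-40],[0,0,-60],[0,0,-80],[0,0,-90],[0,0,-90],[0,0,-90],[0,0,-90]]' --twist '[[0,0,0],[0,0,0],[0,0,0],[0,0,0],[0,0,0],[0,0,0],[0,0,0],[0,0,0]]'

```text
time: 19.18
position: [0.4816, 0.3301, 0.2887]
eef_rot: [-3.141, -0.001, -3.14]
force: [-0.3, 0.1, 0.0]
grip_width: 0.043
grasp_force: 0.0
```

Run:
```python
from h import *
go(.4813,.3301,.29,np.pi)
b=cv2.imread("pics/scene0.png")[:,:,::-1];b=b[140:225,193:255]
f=grab_frame("scene")[130:235,183:265]
m=cv2.matchTemplate(f,np.ascontiguousarray(b),cv2.TM_CCOEFF_NORMED);p(m.max(),np.unravel_index(m.argmax(),m.shape))
d=np.abs(f[10:95,10:72].astype(int)-b).sum(2)>60
for r in d[::2]: print("".join(".#"[int(v)] for v in r))
# handle in wrist view: wood colour extents compare with the first look
c=camera_info("wrist");w=grab_frame("wrist");o=cv2.imread("pics/w1.png")[:,:,::-1]
for n,i in(("old",o),("new",w)):
    h=cv2.cvtColor(np.ascontiguousarray(i),cv2.COLOR_RGB2HSV)
    k=(cv2.inRange(h,(8,70,150),(22,200,255)));k[:, :230]=0;k[:,330:]=0;k[290:]=0
    n2,l,st,ce=cv2.connectedComponentsWithStats(k);j=1+st[1:,4].argmax();p(n,st[j],ce[j])
collar([.489,-.141,.01])
```

```text
t 19.1833 pos [0.4816, 0.3301, 0.2887] rpy [-3.141, -0.0007, -3.1401] F [-0.2857, 0.0773, 0.0123] w 0.043 gf 0.0 j [0.601, 0.3338, 0.3078, 1.5457, -0.0001, 0.5995]
travel [0.2745, -0.0034, -1.3156] twist [-0.0333, -0.0393, 0.0842]
0.9983999729156494 [10, 10]
..............................................................
..............................................................
..............................................#...............
..............................................................
..............................................................
..............#...............................................
..............................................................
..................................................#...........
..............................................................
..............................................................
.................#............................................
..............................................................
..............................................................
......................
[... 2660 characters left out ...]
...
............#####......##.###...........
.............###..........###...........
............#.##.........####...........
............#####........####...........
.............######.....#####...........
............#################...........
............################............
..............##############............
..............#############.............
................#########...............
...................##...................
........................................
........................................
........................................
........................................
........................................
........................................
```

The rod sits just as it did at the start and the collar lies in the open, so I am handing the job in.

```bash
python3 -c "
from workcell import *
print(close_job())"
```

```text
the job is handed in; nothing more can be done
None
```

The collar is out through the right end and lies flat on the open bench about 75 mm in front of the guard; the rod is back on its stand and the job is handed in at about 19 s, with the open end found by camera rather than by feel and confirmed when the collar drew out freely.

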